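# Stand the ballasted float heavy end down

## Task

The orange float lying across the blue cradle looks the same at both ends, but one end hides the ballast. Grip it round its white middle band, lift it level, well clear of the cradle, and feel which end is heavy, then set it down gently, heavy end down, inside the dark circle on the round levelling plate, and let go so that it stands upright by itself. Do not let the float fall or lie on the worktop or plate, and do not disturb the things around.

Things in the scene. Friction and masses are not known exactly. Their poses are not given: they have to be found in the camera images.
- float: orange rod-shaped float, 34 mm diameter, 100 mm long, white 24 mm band round its middle, black ring near each end; 0.15 kg. Origin at its centre, x along its length. It begins lying level on the cradle. Both ends look alike; 0.11 kg of ballast is fixed inside one of them, differently each time, so the centre of mass is about 19 mm from the middle: held level at the middle it pulls with about 0.03 N m.
- float_end_p (a point): crown of the float's end on its +x side, 50 mm from the centre. Both ends are shallow domes, 3 mm high, crown radius about 48 mm. Stood on the ballasted end the float stays upright and rights itself from a lean of up to about 15 degrees; stood on the light end it falls over. The ballast may be in this end or in the other.
- float_end_n (a point): crown of the float's end on its -x side, 50 mm from the centre; a dome like the other. The ballast may be in this end or in the other.
- cradle: fixed blue cradle, foot 110 x 70 mm; origin at the centre of its underside, z up, x along the float that lies in it. Two forked cheeks, each 6 mm thick, stand at x = -36 and +36 mm, their tops about 80 mm high; between them 66 mm are free for fingers.
- cradle_rest (a point): point about 80 mm above the cradle's origin, on the axis of the resting float, whose middle lies within 4 mm of it. Standing the float up takes a quarter turn: gripped with the gripper tilted 45 degrees along the float's length and then tilted 45 degrees the other way, it stands; which way to tilt first depends on which end is to go down.
- plate: fixed round aluminium levelling plate, 110 mm diameter, 8 mm thick, flat top with a dark circle line of 70 mm diameter, 2 mm wide, marked on it; origin at the centre of its underside
- plate_top (a point): centre of the plate's top face, 8 mm above the worktop
- petri_dish: loose closed dish with a pink medium, 62 mm diameter, 16 mm high, origin at the centre of its underside; a bystander
- tape_roll: loose roll of beige tape lying flat, 62 mm diameter, 19 mm high, origin at the centre of its underside; a bystander
- carton: loose small blue and white carton, 40 x 62 x 24 mm, origin at the centre of its underside; a bystander
- dropper: loose brown dropper bottle with red bulb, 36 mm diameter, 104 mm high, origin at the centre of its underside; a bystander
There are look-alikes about, which are no part of the job. What is meant by the plate is not green, and is the larger of those in its own colour.

How it is judged (in metres and radians):
On the way, in this order (a step that is already met when the one before it is completed fails the run):
1. the float is held in the fingers, level within 20 degrees and lifted clear of the cradle by at least 8 mm (contact force between the fingers and float above 1 N and contact force between cradle and float below 0.05 N and height (world z) of float above 0.088 m and angle between float's own x axis and vertical between 1.22 and 1.92 rad), for 0.3 s.
2. the float, still in the fingers, is upright within 15 degrees over the plate, its lower end no more than about 6 mm above the plate (contact force between the fingers and float above 1 N and horizontal distance between float and plate_top below 0.035 m and height (world z) of float below 0.064 m and (angle between float's own x axis and vertical below 0.26 rad or angle between float's own x axis and vertical above 2.88 rad)), for 0.05 s.
At the end, for the whole second after the job is handed in: the float stands by itself on the plate, upright within 8 degrees, its centre within 35 mm of the plate's centre seen from above, at rest ((angle between float's own x axis and vertical below 0.14 rad or angle between float's own x axis and vertical above 3 rad) and horizontal distance between float and plate_top below 0.035 m and height (world z) of float between 0.054 and 0.062 m and contact force between float and plate above 0.3 N and linear speed of float below 0.03 m/s); the robot touches nothing.
It fails at once if the float falls over or lies on the worktop or plate (height (world z) of float below 0.045 m).
It fails at once if the petri dish is moved more than 15 mm (distance of petri_dish from where it was at the start of the episode above 0.015 m).
It fails at once if the tape roll is moved more than 15 mm (distance of tape_roll from where it was at the start of the episode above 0.015 m).
It fails at once if the carton is moved more than 15 mm (distance of carton from where it was at the start of the episode above 0.015 m).
It fails at once if the dropper bottle is moved more than 15 mm or tipped (distance of dropper from where it was at the start of the episode above 0.015 m or angle between dropper's own z axis and vertical above 0.3 rad).
It also fails if it takes over 64 s, if anything falls off the work surface, if the arm or the gripper's body presses on something with over 40 N, if the wrist force passes 120 N, or if a joint passes its speed limit or range.

## Robot

A 7-joint arm with a two-finger parallel gripper is mounted at the origin on a cart in front of the work surface, level with it; the furniture and walls round the work are solid. World frame = base frame: x ahead of the robot, y to its left, z up, the work surface at z = 0. Lengths are in mm, angles in rad, forces in N, time in s.
With the tool pointing down it reaches from about 425 to 825 mm from the base axis. Payload 3.6 kg.
Tool frame: the origin (TCP) lies at the very end of the fingers, on their centre line; the grasp point (between the pads) lies env.tcp_to_grasp behind it (env.tcp_to_grasp is the distance from the TCP to the grasp point, in mm); z points along the fingers, y is the line along which they close (so a half turn about z gives the same grasp; the last joint's range is limited). The gripper opens to 93 mm and grips with 3 to 60 N. Pads are 15 mm wide; open, the fingers measure 128 mm over their backs; the gripper's body (75 mm by 188 mm) begins 65 mm behind the grasp point.
Start: joints at [-1.187, 0.615, -0.013, 1.423, 0.008, 1.103, -0.04], TCP at [259.537, 595.905, 218.64] pointing down, gripper open.
Joint ranges: [-3.12, 3.12], [-0.3, 2.06], [-1.34, 1.32], [0.26, 2.42], [-1.36, 4.5], [0.01, 1.98], [-2.84, 2.84]. Speed limits (rad/s): [2.79, 2.79, 3.14, 3.14, 3.14, 3.14, 3.14].

## Interface

Orientations are given as a unit quaternion [w, x, y, z].
In Python, from rig import env, hand, solver, imaging, order, nets gives the robot as it stands. The module is installed in compiled form; this text tells all that it offers. Calls block until the motion is done:
- env.goto(position, orientation): joint-space move of the TCP to a pose.
- env.line_to(position, ori=None, rate=150, stop_force=None): straight line of the TCP; ori=None keeps the orientation; rate is the mean speed in mm/s. With stop_force (N) it stops when the force on the tool has changed by that much, and returns True; else False.
- env.move_joints(angles): joint-space move.
- hand.command_gripper(opening, strength=None): opening from 0.0 (shut) to 1.0 (fully open); strength is the grip in N (None keeps the last); returns when the fingers have stopped.
- env.hold(seconds).
- solver.solve_ik(position, orientation): joint angles nearest the present ones, or None.
- env.read_state(): the state.
- imaging.snapshot(name): name is "scene" or "top" or "wrist"; returns a dict with "image" (400x640x3 uint8, red, green, blue), "camera_matrix" (3x3 intrinsics, pixels), "view" (4x4, takes a point from world to camera coordinates). Camera axes: x right, y up, looking along -z (the intrinsics and any distortion apply to the point x, -y, -z); pixel columns grow to the right and rows downward; lengths in mm; the calibration is good to about 2 mm. A picture is of the moment at which its call begins. There is no depth.
A pose or a line that the arm cannot do raises env.Unreachable and nothing moves.
- order.hand_in(): hands the job in; it is judged then, once.
Trained networks look in a picture, given as the dict that the camera call returned (one of the last four; its "shot" number tells which), for a name from the list of things; names that differ only in an ending like _2 or _b are one class to them, and where a whole thing is asked for, a point or a joint stands for the part that bears it (a point fixed in the world has none). Each returns a list of dicts, best first, with "confidence" (0 to 1); they miss things now and then, are a little off and sometimes report something else, mostly with a low value. They report only what shows in the picture. A call takes as long as a camera call. They do not tell look-alikes from the thing itself.
- nets.search_frame(picture, label): "bbox" ([left, top, right, bottom] in pixels, round what is visible of it).
- nets.outline_of(picture, label): "pixels" (400x640 bool, what is visible of it) and "bbox" ([left, top, right, bottom] in pixels, round what is visible of it).
- nets.place_of(picture, label): "pixel" ([column, row] in pixels: a listed point, or the origin of a listed thing).
The state is a dict: "time_s": time; "q": joint angles; "joint_vel": joint speeds; "tau": joint torques, N m; "ee_pos": TCP position; "tool_rot": TCP orientation; "ft_force": force on the tool from outside, world axes, zero at the start; "wrist_torque": the same for the moment, N m; "opening": opening from 0.0 (shut) to 1.0 (fully open); "grasp_force": force on a finger pad.
Only numpy, scipy, OpenCV 4.12 (cv2) and the standard library are available. Lean on these libraries where they do the work, as an engineer would, in place of code of your own. Each camera call takes 0.05 s, during which the arm holds its last target. There are 200 camera calls.

## Working session

There is one attempt and no reset: what is moved stays moved. The work goes in short steps, each a Python script; the robot and the scene stay as the last script left them, time stands still between calls to the robot, and variables do not carry over. Pictures are saved under pics/ and viewed, at most 10 in all, crops included, and the job is handed in when it is done.

```bash
mkdir -p pics; python3 - <<'E'
from rig import env, hand, solver, imaging, order, nets
import cv2,numpy as np
s=env.read_state();print(s['time_s'],s['ee_pos'],s['tool_rot'],env.tcp_to_grasp,s['wrist_torque'])
for n in ['scene','top']:
    p=imaging.snapshot(n);cv2.imwrite(f'pics/{n}.png',p['image'][:,:,::-1])
    print(n,p['camera_matrix'].tolist(),p['view'].round(3).tolist(),[k for k in p])
    for l in ['float','cradle','plate','petri_dish','tape_roll','carton','dropper']:
        print(l,[(np.round(d['pixel']).tolist(),round(d['confidence'],2)) for d in nets.place_of(p,l)])
print(env.read_state()['time_s'])
E
```

```text
0.0 [259.25897909 595.20856598 217.51544301] [-2.36658098e-04  2.03938003e-01  9.78983011e-01 -1.22470035e-03] 18.8 [-0.04660908  0.01810821  0.01969726]
scene [[507.912186534027, 0.0, 325.35995447118506], [0.0, 507.912186534027, 197.6359877153352], [0.0, 0.0, 1.0]] [[0.696, -0.718, 0.003, -434.936], [0.409, 0.4, 0.82, -259.95], [-0.59, -0.569, 0.572, -908.355], [0.0, 0.0, 0.0, 1.0]] ['image', 'camera_matrix', 'view', 'shot']
float [([402.0, 243.0], 0.84)]
cradle [([400.0, 268.0], 0.66)]
plate [([307.0, 216.0], 0.87), ([270.0, 191.0], 0.66), ([249.0, 231.0], 0.6)]
petri_dish [([279.0, 270.0], 0.69)]
tape_roll [([352.0, 196.0], 0.94)]
carton [([220.0, 193.0], 0.72)]
dropper [([306.0, 173.0], 0.74)]
top [[467.4065283699879, 0.0, 314.43231240313617], [0.0, 467.4065283699879, 192.23172924849354], [0.0, 0.0, 1.0]] [[-0.01, -1.0, -0.016, -46.543], [0.984, -0.013, 0.179, -549.084], [-0.179, -0.014, 0.984, -1216.163], [0.0, 0.0, 0.0, 1.0]] ['image', 'camera_matrix', 'view', 'shot']
float [([403.0, 193.0], 0.84)]
cradle [([403.0, 202.0], 0.91)]
plate [([283.0, 247.0], 0.8), ([296.0, 196.0], 0.77), ([251.0, 197.0], 0.67)]
petri_dish [([332.0, 261.0], 0.73)]
tape_roll [([312.0, 147.0], 0.69)]
carton [([221.0, 234.0], 0.73)]
dropper [([251.0, 155.0], 0.61)]
0.8
```

```bash
python3 - <<'E'
import cv2
a=cv2.imread('pics/scene.png')[130:310,180:450];b=cv2.imread('pics/top.png')[110:290,180:450]
cv2.imwrite('pics/ab.png',cv2.resize(cv2.vconcat([a,b]),None,fx=1.66*1,fy=1.66,interpolation=3))
cv2.imwrite('pics/b.png',cv2.resize(b,None,fx=2.9,fy=2.9,interpolation=3))
E
```

```text
(no output)
```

View pics/scene.png

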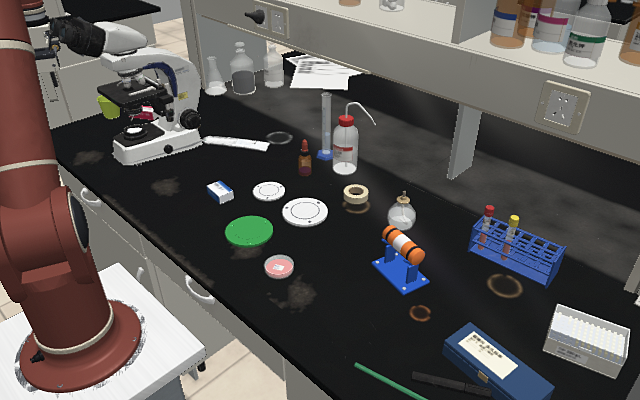

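View pics/b.png

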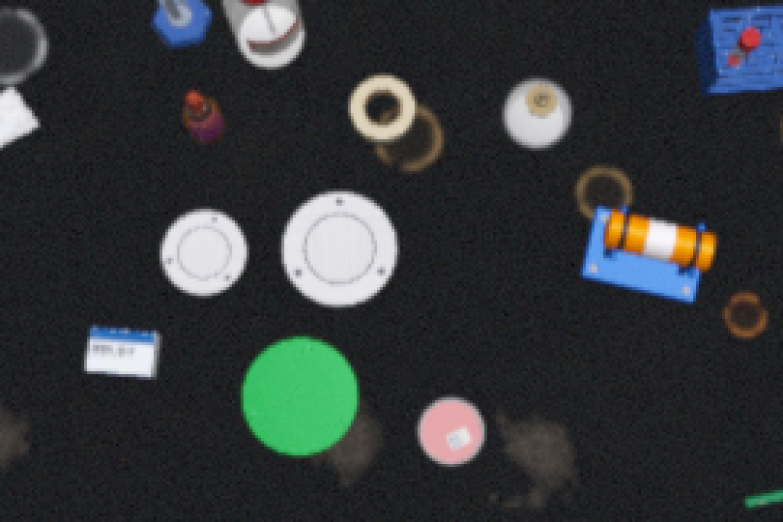

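The float is the only orange rod: scene (402,243), top (403,193). There are three plate candidates in the top view: large white (297,195), small white (251,197) and green (283,247). I choose the large white one, with its ring visible in the crop. Next I'll locate both precisely.

```bash
cat > h.py <<'E'
from rig import env, hand, solver, imaging, order, nets
import numpy as np, cv2
from scipy.spatial.transform import Rotation as R
def ray(p,px):
    K=p['camera_matrix'];V=p['view'];d=np.linalg.inv(K)@[px[0],px[1],1]
    M=V[:3,:3];return -M.T@V[:3,3], M.T@(d*[1,-1,-1])
def onz(p,px,z):
    c,d=ray(p,px);return c+d*(z-c[2])/d[2]
def tri(obs):
    A=0;b=0
    for p,px in obs:
        c,d=ray(p,px);d=d/np.linalg.norm(d);P=np.eye(3)-np.outer(d,d);A=A+P;b=b+P@c
    return np.linalg.solve(A,b)
def quat(d,y):
    d=d/np.linalg.norm(d);x=np.cross(y,d);q=R.from_matrix(np.c_[x,y,d]).as_quat();return q[[3,0,1,2]]
E
python3 - <<'E'
from h import *
P={n:imaging.snapshot(n) for n in ['scene','top']}
for l in ['float_end_p','float_end_n','float','cradle_rest','cradle']:
    o={}
    for n,p in P.items():
        o[n]=nets.place_of(p,l)
        print(l,n,[(np.round(d['pixel'],1).tolist(),round(d['confidence'],2)) for d in o[n][:3]])
    if o['scene'] and o['top']: print('  tri',tri([(P[n],o[n][0]['pixel']) for n in P]).round(1))
for n,p in P.items():
    for l in ['plate','float']:
      for d in nets.outline_of(p,l):
        m=d['pixels'].astype(np.uint8);ys,xs=np.nonzero(m)
        c=cv2.findContours(m,0,1)[0];c=max(c,key=len)
        if l=='plate':
            e=cv2.fitEllipse(c);print(n,l,np.round(e[0],1),onz(p,e[0],8).round(1),m.sum(),p['image'][m>0].mean(0).round())
        else: print(n,l,cv2.minAreaRect(c),onz(p,(xs.mean(),ys.mean()),82).round(1))
for l in ['petri_dish','tape_roll','carton','dropper']:
    print(l,[onz(P['top'],d['pixel'],0).round() for d in nets.place_of(P['top'],l)[:2]])
E
```

```text
float_end_p scene [([420.8, 261.8], 0.9), ([387.1, 231.5], 0.82)]
float_end_p top [([388.5, 188.3], 0.8), ([427.0, 200.0], 0.61)]
  tri [ 587.9 -284.1  -12.1]
float_end_n scene [([420.8, 261.8], 0.9), ([387.1, 231.5], 0.82)]
float_end_n top [([388.5, 188.3], 0.8), ([427.0, 200.0], 0.61)]
  tri [ 587.9 -284.1  -12.1]
float scene [([402.5, 244.9], 0.98)]
float top [([406.7, 194.4], 0.7)]
  tri [ 535.2 -297.4   80.1]
cradle_rest scene [([401.4, 247.0], 0.64)]
cradle_rest top [([410.1, 194.5], 0.9)]
  tri [ 531.4 -302.8   81.4]
cradle scene [([398.7, 273.4], 0.74), ([307.4, 210.0], 0.72)]
cradle top [([402.3, 201.4], 0.91), ([310.8, 147.0], 0.75)]
  tri [ 529.3 -298.7    7.6]
scene plate [304.1 211.3] [545.   -6.3   8. ] 1073 [222. 223. 223.]
scene plate [268.9 191. ] [542.8 120.5   8. ] 483 [228. 228. 228.]
scene plate [248.7 231.4] [403.3  28.4   8. ] 1207 [ 66. 161.  85.]
scene float ((403.0352783203125, 244.45883178710938), (49.026283264160156, 18.439088821411133), 40.60129165649414) [ 537.2 -299.8   82. ]
top plate [297.  196.2] [545.5  -3.5   8. ] 1145 [220. 221. 225.]
top plate [283.3 246.5] [405.9  34.4   8. ] 1256 [ 63. 192. 106.]
top plate [250.1 197.3] [544.1 127.5   8. ] 680 [214. 214. 219.]
top float ((406.7941589355469, 192.82354736328125), (38.32062911987305, 12.369316101074219), 14.03624439239502) [ 537.6 -295.2   82. ]
top float ((335.5, 258.5), (21.21320343017578, 21.21320343017578), 45.0) [ 368.7 -105.7   82. ]
petri_dish [array([ 378., -106.,    0.])]
tape_roll [array([693., -39.,   0.])]
carton [array([446., 203.,   0.])]
dropper [array([676., 133.,   0.])]
```

```bash
python3 - <<'E'
from h import *
P={n:imaging.snapshot(n) for n in ['scene','top']}
a=tri([(P['top'],(388.5,188.3)),(P['scene'],(387.1,231.5))]);b=tri([(P['top'],(427,200)),(P['scene'],(420.8,261.8))])
print(a,b);u=(b-a)*[1,1,0];u/=np.linalg.norm(u);print(u,np.degrees(np.arctan2(u[1],u[0])))
C=np.array([536,-298,81.]);G=env.tcp_to_grasp;Z=np.array([0,0,1.]);n=np.cross(Z,u)
PL=np.array([545,-4.5,58.])
def ok(c,d,y): 
    d=d/np.linalg.norm(d);q=solver.solve_ik(c+G*d,quat(d,y));return None if q is None else np.round(q,2).tolist()
for sy in (1,-1):
  for s in (1,-1,0):
    print('grasp',sy,s,[ok(C+[0,0,h],-Z+s*u,sy*n) for h in (0,80,)])
  for s in (1,-1): # place: fingers point dir w horizontally
    pass
for k in range(0,360,30):
    w=np.array([np.cos(np.radians(k)),np.sin(np.radians(k)),0]);y=np.cross(Z,w)
    print('place w',k,[(ok(PL,-Z+w,e*y) is not None, ok(PL+[0,0,100],-Z+w,e*y)) for e in (1,-1)])
# look pose over float
q=solver.solve_ik(C+[0,0,200],quat(-Z,n));print(q)
E
```

```text
[ 550.90395442 -248.97213869   78.55055684] [ 520.56814534 -350.95069912   78.23705103]
[-0.28512449 -0.95849049 -0.        ] -106.56628986256773
grasp 1 1 [[-0.3, 1.0, 0.75, 1.77, 0.29, 0.63, -0.34], [-0.32, 0.87, 0.78, 1.74, 0.32, 0.75, -0.28]]
grasp 1 -1 [[0.8, 0.95, -0.05, 1.48, -0.69, 1.23, 0.89], [0.7, 0.85, 0.15, 1.45, -0.78, 1.4, 0.9]]
grasp 1 0 [[0.2, 0.78, 0.46, 1.7, -0.47, 0.77, 0.6], [0.05, 0.74, 0.75, 1.64, -0.58, 0.99, 0.7]]
grasp -1 1 [[0.16, 0.86, -0.06, 1.76, 1.02, 1.02, 2.18], [0.19, 0.74, -0.11, 1.72, 0.97, 1.13, 2.31]]
grasp -1 -1 [[0.33, 1.16, 0.94, 1.5, -1.26, 1.79, -1.85], [0.28, 1.13, 1.13, 1.47, -1.29, 1.98, -1.88]]
grasp -1 0 [[-0.1, 1.04, 1.13, 1.71, -1.05, 1.12, -2.06], [-0.1, 0.9, 1.13, 1.65, -0.88, 1.18, -2.18]]
place w 0 [(False, None), (False, None)]
place w 30 [(True, [0.96, 0.82, -1.14, 2.32, 2.48, 0.36, -0.11]), (True, [0.87, 0.72, -0.96, 2.32, 2.94, 0.29, 2.55])]
place w 60 [(True, [0.24, 0.62, 0.18, 2.09, -1.34, 0.91, -2.16]), (True, [0.74, 0.68, -0.57, 2.07, -1.01, 0.5, 0.69])]
place w 90 [(True, [-0.25, 1.03, 1.13, 1.8, -1.28, 1.84, -1.82]), (Tr
[... 399 characters left out ...]
1.77, 1.47])]
place w 210 [(True, [-0.5, 1.02, 0.72, 1.31, -0.14, 1.64, -0.85]), (True, [-0.07, 0.92, -0.2, 1.29, 0.35, 1.72, 1.75])]
place w 240 [(True, [-0.67, 0.94, 0.71, 1.52, 0.08, 1.31, -0.62]), (True, [-0.16, 0.84, -0.26, 1.5, 0.63, 1.55, 1.96])]
place w 270 [(True, [-0.79, 0.81, 0.65, 1.8, 0.39, 0.9, -0.53]), (True, [-0.2, 0.74, -0.32, 1.78, 0.93, 1.31, 2.08])]
place w 300 [(True, [-0.89, 0.72, 0.71, 2.11, 0.86, 0.43, -0.61]), (True, [-0.21, 0.63, -0.33, 2.09, 1.31, 1.03, 2.12])]
place w 330 [(True, [-0.52, 0.55, 0.27, 2.36, 2.16, 0.52, -1.39]), (True, [-0.12, 0.55, -0.29, 2.34, 1.95, 0.78, 2.01])]
[-0.05478086  0.66721645  0.99066309  1.45965503 -0.56394961  1.31814983
  0.68838591]
```

```bash
python3 - <<'E'
from h import *
Z=np.array([0,0,1.]);a=np.radians(-104);u=np.array([np.cos(a),np.sin(a),0]);n=np.cross(Z,u)
s=env.read_state();env.line_to(s['ee_pos']+[20,-40,110],rate=250)
print(solver.solve_ik([480,0,330],quat(-Z,n)))
env.goto([480,0,330],quat(-Z,n))
p=imaging.snapshot('wrist');cv2.imwrite('pics/w1.png',p['image'][:,:,::-1])
for d in nets.outline_of(p,'plate'):
    m=d['pixels'].astype(np.uint8);c=max(cv2.findContours(m,0,1)[0],key=len);e=cv2.fitEllipse(c);print(np.round(e[0]),np.round(e[1]),onz(p,e[0],8).round(1))
env.goto(np.array([536,-298,230.]),quat(-Z,n))
p=imaging.snapshot('wrist');cv2.imwrite('pics/w2.png',p['image'][:,:,::-1])
for l in ['float','float_end_p','cradle_rest']:
    print(l,[(np.round(d['pixel']),onz(p,d['pixel'],81 ).round(1)) for d in nets.place_of(p,l)])
print(p['camera_matrix'],p['view'].round(3))
for d in nets.outline_of(p,'float')[:1]:
    c=max(cv2.findContours(d['pixels'].astype(np.uint8),0,1)[0],key=len);print(cv2.minAreaRect(c))
s=env.read_state();print(s['time_s'],s['q'],s['ee_pos'])
cv2.imwrite('pics/w12.png',cv2.resize(np.vstack([cv2.imread('pics/w1.png'),cv2.imread('pics/w2.png')]),None,fx=.75,fy=.75))
E
```

```text
[-0.47476917  0.27482055  0.57171347  1.72197083 -0.15875429  1.1911801
 -0.10540682]
[332.  86.] [48. 51.] [547.  127.9   8. ]
[267. 160.] [61. 64.] [408.7  36.7   8. ]
[350. 162.] [61. 64.] [549.5  -2.    8. ]
float [(array([312., 188.]), array([ 539.3, -294.3,   81. ]))]
float_end_p [(array([313., 231.]), array([ 527.5, -346.9,   81. ])), (array([313., 146.]), array([ 551.5, -248.6,   81. ]))]
cradle_rest []
[[276.78040477   0.         311.6592594 ]
 [  0.         276.78040477 199.48311662]
 [  0.           0.           1.        ]] [[ 9.71000e-01 -2.40000e-01  1.00000e-03 -5.93637e+02]
 [ 2.34000e-01  9.43000e-01 -2.37000e-01  1.84569e+02]
 [ 5.60000e-02  2.30000e-01  9.72000e-01 -3.62124e+02]
 [ 0.00000e+00  0.00000e+00  0.00000e+00  1.00000e+00]]
((313.5, 188.5), (85.0, 31.0), 90.0)
6.2083 [ 0.11079294  0.60672376  0.61832663  1.53387178 -0.37676358  1.12137216
  0.56757579] [ 536.7192202  -296.70454978  230.55854358]
```

View pics/w12.png

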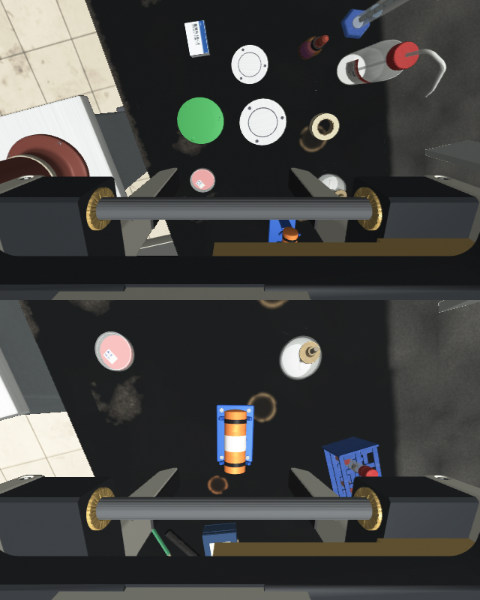

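Float found near (538.5,-298,81), axis at -103.7°. The plate, confirmed as the large white disc with the ring, is near (546.5,-4). Next comes a vertical grasp to sense the weight.

```bash
cat >> h.py <<'E'
Z=np.array([0,0,1.]);a_=np.radians(-103.7);u=np.array([np.cos(a_),np.sin(a_),0]);n=np.cross(Z,u)
C=np.array([538.5,-298,81.]);PL=np.array([546.5,-4,58.]);G=env.tcp_to_grasp
def ft(k=15):
    F=[];T=[]
    for _ in range(k):
        env.hold(.02);s=env.read_state();F.append(s['ft_force']);T.append(s['wrist_torque'])
    return np.mean(F,0),np.mean(T,0),np.std(T,0)
E
python3 - <<'E'
from h import *
q=quat(-Z,n)
env.goto(C+[0,0,60-G],q)
env.line_to(C+[0,0,30-G],q,rate=100);f0,t0,_=ft()
env.line_to(C+[0,0,-G],q,rate=80)
hand.command_gripper(0.0,35)
s=env.read_state();print(s['opening'],s['grasp_force'],s['ee_pos'])
env.line_to(C+[0,0,30-G],q,rate=60);env.hold(.3);f1,t1,sd=ft()
print('dF',f1-f0,'dT',t1-t0,sd,'along n',(t1-t0)@n,'along u',(t1-t0)@u)
p=imaging.snapshot('scene');cv2.imwrite('pics/l.png',cv2.resize(p['image'][190:310,320:480,::-1],None,fx=4,fy=4))
s=env.read_state();print(s['opening'],s['grasp_force'],s['time_s'])
E
```

```text
0.3599381170328641 34.98663067817688 [ 538.57181613 -297.9945294    62.21231306]
dF [-0.03895673  0.30312309 -1.34616537] dT [-0.03421113  0.01661918 -0.0005512 ] [0.02292091 0.03084653 0.02771041] along n -0.03717385294429728 along u -0.0080438466663659
0.3611946735940174 34.97252583503723 10.1583
```

View pics/l.png

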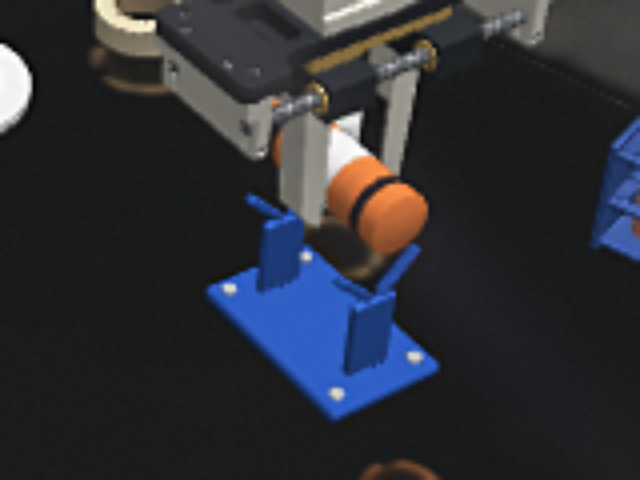

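```bash
python3 - <<'E'
from h import *
q=quat(-Z,n)
f1,t1,sd=ft(60)
env.line_to(C+[0,0,-G+.5],q,rate=50)
hand.command_gripper(1.0,35)
env.line_to(C+[0,0,45-G],q,rate=120);env.hold(.2);f0,t0,_=ft(60)
print('dF',f1-f0,'dT',t1-t0,'along n',(t1-t0)@n,'along u',(t1-t0)@u)
p=imaging.snapshot('wrist')
e=[onz(p,d['pixel'],81) for d in nets.place_of(p,'float_end_p')[:2]];print(e,[onz(p,d['pixel'],81) for d in nets.place_of(p,'float')[:1]])
print(env.read_state()['time_s'])
G_=G
def ik(c,d,y,seed=None):
    d=d/np.linalg.norm(d);r=solver.solve_ik(c+G*d,quat(d,y));return None if r is None else np.round(r,2).tolist()
for e in (1,-1):
  print('grasp',[ik(C+[0,0,h],-Z-u,e*n) for h in (0,70,120)])
  for k in (254,270,290):
    w=np.array([np.cos(np.radians(k)),np.sin(np.radians(k)),0]);y=e*np.cross(Z,w)
    print(k,[ik(PL+[0,0,h],-Z+w,y) for h in (0,80)])
E
```

```text
dF [-0.04322231 -0.03106075 -1.42913426] dT [-0.02281017  0.0026602   0.00400837] along n -0.022791241226508486 along u 0.002817800824484708
[array([ 554.24339999, -248.00880437,   81.        ])] [array([ 541.33562639, -296.15717975,   81.        ])]
14.8417
grasp [[0.72, 0.97, 0.09, 1.44, -0.75, 1.32, 0.97], [0.7, 0.88, 0.13, 1.42, -0.75, 1.42, 0.91], [0.69, 0.82, 0.16, 1.39, -0.75, 1.5, 0.86]]
254 [[-0.88, 1.22, 1.06, 1.68, -0.3, 0.99, -0.18], [-0.89, 1.09, 1.08, 1.66, -0.17, 1.08, -0.2]]
270 [[-0.97, 1.2, 1.08, 1.84, -0.31, 0.72, 0.02], [-0.98, 1.05, 1.1, 1.81, -0.15, 0.81, -0.03]]
290 [[-1.02, 1.14, 1.04, 2.04, -0.35, 0.33, 0.3], [-1.06, 1.01, 1.13, 2.02, -0.21, 0.44, 0.28]]
grasp [[0.28, 1.26, 1.13, 1.46, -1.35, 1.96, -1.79], [0.33, 1.07, 0.94, 1.44, -1.18, 1.85, -1.91], [0.34, 1.0, 0.94, 1.4, -1.14, 1.89, -1.98]]
254 [[-0.33, 0.93, -0.03, 1.66, 0.68, 1.2, 2.03], [-0.32, 0.81, -0.05, 1.64, 0.66, 1.31, 2.11]]
270 [[-0.39, 0.88, -0.01, 1.82, 0.87, 1.03, 2.05], [-0.28, 0.76, -0.2, 1.79, 0.9, 1.23, 2.09]]
290 [[-0.67, 0.87, 0.37, 2.03, 1.03, 0.6, 2.12], [-0.42, 0.68, -0.01, 2.0, 1.09, 0.93, 2.16]]
```

Both readings agree: the heavy end is on the -u (+y) side. I'll regrip tilted toward it and carry it over.

```bash
cat >> h.py <<'E'
r2=np.sqrt(.5);d1=(-Z-u)*r2
w=np.array([np.cos(np.radians(270)),np.sin(np.radians(270)),0]);nw=np.cross(Z,w);d2=(-Z+w)*r2
C2=np.array([539.5,-297.5,81.])
E
python3 - <<'E'
from h import *
q=quat(d1,n)
env.line_to(C+[0,0,110-G],rate=200)
env.goto(C2+d1*(G-80),q)
env.line_to(C2+d1*G,q,rate=100)
hand.command_gripper(0.0,45)
s=env.read_state();print(s['opening'],s['grasp_force'],s['ee_pos'])
env.line_to(C2+d1*G+[0,0,100],q,rate=80)
um=(u+w);um/=np.linalg.norm(um)
env.goto(np.array([545,-150,190-G]),quat(-Z,np.cross(Z,um)))
env.goto(PL+[0,0,70]+d2*G,quat(d2,nw))
s=env.read_state();print(s['opening'],s['grasp_force'],s['ee_pos'],s['time_s'])
for nm in ['scene','top']:
    p=imaging.snapshot(nm);cv2.imwrite(f'pics/pl_{nm}.png',p['image'][:,:,::-1])
a=cv2.imread('pics/pl_scene.png')[100:260,220:400];b=cv2.imread('pics/pl_top.png')[110:270,210:390]
cv2.imwrite('pics/pl.png',cv2.resize(np.hstack([a,b]),None,fx=2.2,fy=2.2,interpolation=3))
E
```

```text
0.352525178701348 44.9412077665329 [ 541.94665857 -284.36097458   67.71810699]
0.3551004174059609 44.919902086257935 [546.49802787 -21.12370231 115.53358299] 21.0417
```

View pics/pl.png

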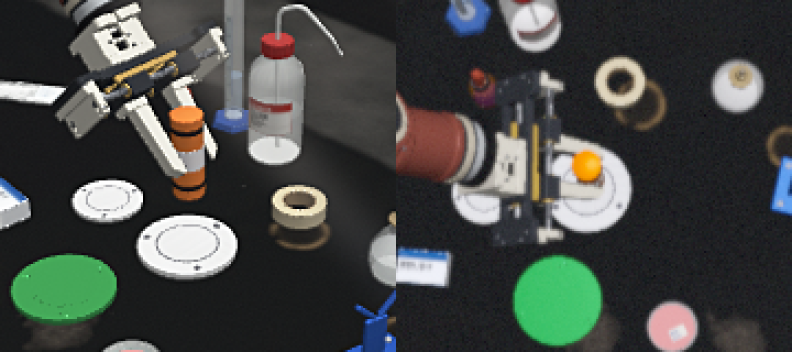

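The float is held upright above the plate, at scene crop (188,155), heavy end down and no neighbours touched. Now I'll lower it until contact.

```bash
python3 - <<'E'
from h import *
q=quat(d2,nw)
env.line_to(PL+[0,0,10]+d2*G,q,rate=60);env.hold(.3)
f0,_,_=ft(10)
hit=env.line_to(PL+[0,0,-6]+d2*G,q,rate=8,stop_force=2.0)
s=env.read_state();f1,_,_=ft(10);print(hit,s['ee_pos'],PL+d2*G,s['opening'],s['grasp_force'],f1-f0,s['time_s'])
p=imaging.snapshot('scene');cv2.imwrite('pics/c.png',cv2.resize(p['image'][100:260,220:400,::-1],None,fx=3,fy=3,interpolation=3))
print(nets.place_of(p,'float'))
E
```

```text
True [546.51688816 -17.37894471  45.97373333] [546.5        -17.29360749  44.70639251] 0.3575279312263929 44.9164742231369 [0.1225764  0.65663838 6.5926886 ] 23.9083
[{'pixel': [304.9, 195.8], 'confidence': 0.96}]
```

View pics/c.png

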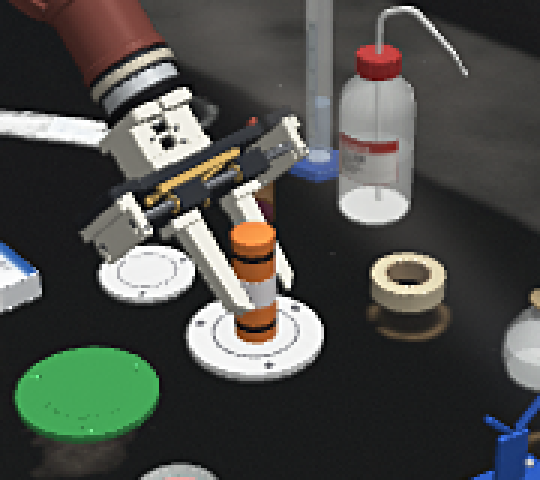

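Contact: the float stands inside the ring at crop (256,335). I'll ease the load, then release gently.

```bash
python3 - <<'E'
from h import *
q=quat(d2,nw)
s=env.read_state();env.line_to(s['ee_pos']+[0,0,.3],q,rate=5);print(ft(8)[0])
hand.command_gripper(0.40,5);env.hold(.4)
hand.command_gripper(0.55);env.hold(.3);hand.command_gripper(0.9);env.hold(1)
p=imaging.snapshot('scene');print(nets.place_of(p,'float'))
b=env.read_state()['ee_pos'];env.line_to(b-d2*110,q,rate=60);env.hold(1)
out=[]
for nm in ['scene','top']:
    p=imaging.snapshot(nm);out.append((p,nets.place_of(p,'float')[0]['pixel']));cv2.imwrite(f'pics/e_{nm}.png',p['image'][:,:,::-1])
print(tri(out),env.read_state()['time_s'])
a=cv2.imread('pics/e_scene.png')[100:260,220:400];b=cv2.imread('pics/e_top.png')[110:270,210:390]
cv2.imwrite('pics/e.png',cv2.resize(np.hstack([a,b]),None,fx=2.2,fy=2.2,interpolation=3))
E
```

```text
[0.64512608 0.52002194 1.56797829]
[{'pixel': [304.1, 196.6], 'confidence': 0.72}]
[538.77281118 -10.16494836  57.70074948] 31.325
```

View pics/e.png

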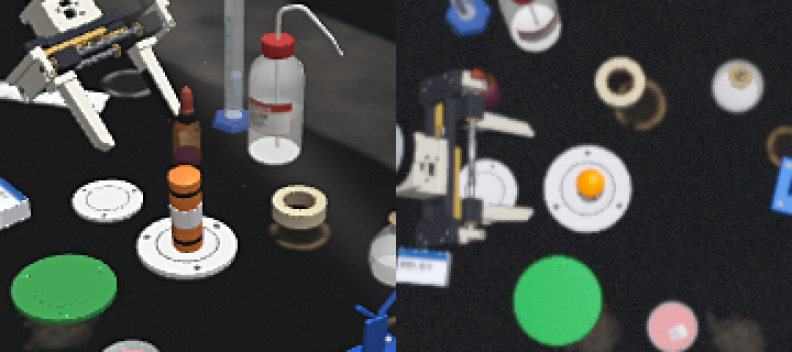

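The float stands upright inside the circle at scene crop (186,210). The bystanders are where they were and the gripper is clear.

```bash
python3 -c "
from rig import env,order
env.hold(1.5);print(order.hand_in())"
```

```text
the job is handed in; nothing more can be done
None
```

The float is standing upright by itself, heavy end down, inside the dark circle on the large white plate, and I handed the job in at about 33 s; no verdict came back.

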